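# Set burner spares into their matching holders

## Task

Lay out the four burner spares in the grey holders made for them: the steel ring flat over the post of the round plate, the white roll of thread tape flat in the shallow dish, the black coupling standing upright in the deep cup, and the brass union lying down in the cradle, along its channel and between its end walls. Leave the pressure gauge and the small carton where they lie.

Things in the scene. Friction and masses are not known exactly. Their poses are not given: they have to be found in the camera images.
- ring: Flame retention ring, plain steel, lying flat: 62 mm outside diameter, hole about 31 mm, 9 mm thick. Origin: centre of the underside; z up. Belongs over the post of post_plate.
- tape: White roll of thread seal tape with a blue core, lying flat: 52 mm diameter, 13 mm thick (its middle cannot be entered). Origin: centre of the underside; z up. Belongs in the dish.
- coupling: Black plastic motor coupling standing upright: 26 mm diameter at its ends and slimmer between them, 64 mm tall; grips as a plain 26 mm cylinder. Origin: centre of the underside; z up. Belongs in the cup.
- union: Brass flare union lying down: 62 mm long along its y axis, hexagon in the middle (20 mm long along y, 31 mm wide corner to corner along x, 28 mm high, lying on a flat, so its widest edges are 14 mm above its underside), round ends 24 and 19 mm in diameter whose axis is 14 mm up. Origin: centre of the underside; z up. Belongs in the cradle, either way round.
- post_plate: Ring holder, fixed, grey: round plate 76 mm diameter, 3 mm thick, with a central post 14 mm diameter whose domed top is 17 mm above the table. Origin: centre of the underside; the ring rests at z = 3 mm.
- dish: Tape holder, fixed, grey: shallow round dish, 80 mm outside, 68 mm inside, rim 7 mm above the table, inner floor at 3 mm (so 4 mm deep). Origin: centre of the underside.
- cup: Coupling holder, fixed, grey: round cup, 54 mm outside, 42 mm inside, rim 21 mm above the table, inner floor at 3 mm (18 mm deep), on a flange of 72 mm diameter. Origin: centre of the underside.
- cradle: Union holder, fixed, grey: base plate 56 mm (x) by 100 mm (y), 3 mm thick, with a channel along its y axis, 40 mm wide and 78 mm long inside; walls 15 mm above the table close both ends and flank the channel there, but its middle 40 mm are open on both sides, for the fingers. Origin: centre of the underside; the union rests at z = 3 mm with its y axis along the cradle's.
- gauge: Bystander, loose: pressure gauge on its back, black case 67 mm diameter, white dial, brass stem, 28 mm high. Origin: centre of its underside (97 mm overall along x). Not to be moved. Fixed behind the work: a black burner, 300 mm high, over x 0.59 to 0.87, y -0.16 to 0.22; its tube, 200 mm high, reaches forward to x 0.49 at y -0.15. Carry things in front of it or well above.
- carton: Bystander, loose: small pale carton 35 x 52 x 30 mm. Origin: centre of the underside. Not to be moved. Also fixed on the table: a grey burner, 210 mm high, right of y = -0.40 from x = 0.52 on; the other clutter is low and lies outside the work.
Not all that is in view belongs to the job. Leave any brown or purple look-alike of the tape alone.

How it is judged:
By the outcome, as a careful person would: the job done as asked, in the order asked, and still so for the second after the job is handed in, with the robot touching nothing.
It also fails if it takes over 131 s, if anything falls off the work surface, if the arm or the gripper's body presses on something with over 40 N, if the wrist force passes 120 N, or if a joint passes its speed limit or range.

## Robot

A 6-joint arm with a two-finger parallel gripper is mounted at the origin on a cart in front of the work surface, level with it; the furniture and walls round the work are solid. World frame = base frame: x ahead of the robot, y to its left, z up, the work surface at z = 0. Lengths are in m, angles in rad, forces in N, time in s.
With the tool pointing down it reaches from about 0.4 to 0.825 m from the base axis. Payload 7 kg.
Tool frame: the origin (TCP) lies where the fingers leave the gripper's body, on its centre line; the fingertips stand 66 mm ahead of it and the grasp point (between the pads) lies 47 mm ahead of it; z points along the fingers, y is the line along which they close (so a half turn about z gives the same grasp; the last joint's range is limited). The gripper opens to 88 mm and grips with 3 to 60 N. Pads are 19 mm wide; open, the fingers measure 130 mm over their backs; the gripper's body (78 mm by 193 mm) begins 47 mm behind the grasp point.
Start: joints at [1.526, 0.359, 0.012, 0, -1.224, -0.288], TCP at [0.221, 0.638, 0.292] pointing down, gripper open.
Joint ranges: [-3.07, 3.07], [-1.43, 2.12], [-1.02, 1.25], [-3.03, 1.67], [-3.05, -0], [-3.03, 3.03]. Speed limits (rad/s): [2.39, 2.39, 3.01, 3.14, 3.14, 3.14].

## Interface

Orientations are given as a unit quaternion [w, x, y, z].
In Python, from cell import manip, optics, job_done gives the robot as it stands. The module is installed in compiled form; this text tells all that it offers.
- The arm moves only by the shell command python3 -m pendant 'ROWS' [FORCE]. ROWS is JSON, a list of rows, each a list of 3 entries, a list of its own where there are three numbers: the shift along the tool's x, y, z in mm, then the turn, a rotation vector about the tool's x, y, z in degrees, then the opening, from 0 (shut) to 1 (fully open). In form: [[[tx, ty, tz], [ax, ay, az], jaw], ...]. A call has 1 to 12 rows; each row is the pose to reach, as a shift and turn from the pose commanded when the call began, along the tool's axes at that moment; what a row does not reach only later rows make up. A row lasts 1/12 s, in which the tool goes at most 41.7 mm and 7.16 degrees, less where a joint would pass 70% of its speed; a pose out of reach is approached as far as the arm can. A call with a gripper value outside its range is refused whole. The fingers move at their own pace and stop on an object; FORCE is the grip in N (left out, the last holds). Time passes only in rows, so rows that repeat a pose let the fingers close. It gives the time, the measured TCP pose, the force, the opening and the grip force at its end, in the units of the state.
- manip.get_state(): the state, without advancing time (a new reading comes with each control period).
- optics.grab_frame(name): name is "scene" or "top" or "wrist"; returns a dict with "image" (400x640x3 uint8, red, green, blue), "camera_matrix" (3x3 intrinsics, pixels), "k1" (the pictures are not rectified: a ray, as slopes to the right and down, at radius r is drawn at 1 + k1 r^2 times it, then the intrinsics apply), "R" (3x3) and "t" (3): a world point X has camera coordinates R X + t. Camera axes: x right, y down, z forward; pixel columns grow to the right and rows downward; lengths in m; the calibration is good to about 2 mm. A picture is of the moment at which its call begins. There is no depth.
- job_done(): hands the job in; it is judged then, once.
The state is a dict: "time_s": time; "qpos": joint angles; "joint_vel": joint speeds; "joint_torque": joint torques, N m; "position": TCP position; "tcp_rot": TCP orientation; "wrist_force": force on the tool from outside, world axes, zero at the start; "ft_torque": the same for the moment, N m; "gripper_width": finger opening in m; "gripper_force": force on a finger pad.
Only numpy, scipy, OpenCV 4.12 (cv2) and the standard library are available. Lean on these libraries where they do the work, as an engineer would, in place of code of your own. Each camera call takes 0.05 s, during which the arm holds its last target. There are 200 camera calls.

## Working session

There is one attempt and no reset: what is moved stays moved. The work goes in short steps, Python scripts to look and compute and a shell command to move; the robot and the scene stay as the last step left them, time stands still between calls to the robot, and variables do not carry over. Pictures are saved under pics/ and viewed, at most 14 in all, crops included, and the job is handed in when it is done.

```bash
mkdir -p pics; ls; python3 - <<'E'
from cell import manip, optics
import cv2
s=manip.get_state();print({k:s[k] for k in('time_s','position','tcp_rot','gripper_width','wrist_force')})
for n in("scene","top"):
    f=optics.grab_frame(n);cv2.imwrite(f"pics/{n}0.png",f["image"][:,:,::-1])
    print(n,f["camera_matrix"],f["k1"],f["R"],f["t"])
E
```

```text
pics
{'time_s': 0.0, 'position': array([0.22041704, 0.63758001, 0.29122599]), 'tcp_rot': array([ 8.34021142e-04,  9.86174419e-01, -1.65708526e-01, -6.65898443e-05]), 'gripper_width': 0.08753301014914962, 'wrist_force': array([ 0.32962376,  0.15465341, -0.2326567 ])}
scene [[445.57098637   0.         321.62435421]
 [  0.         445.57098637 195.48905008]
 [  0.           0.           1.        ]] 0.0074053397470396605 [[ 0.74060552 -0.67148771  0.02465187]
 [-0.28193221 -0.34383564 -0.89570714]
 [ 0.60993253  0.6564155  -0.44396059]] [-0.39556471  0.17626986  0.95398104]
top [[460.81918722   0.         322.86971002]
 [  0.         460.81918722 192.06275033]
 [  0.           0.           1.        ]] -0.13273715798441946 [[-0.01640113 -0.99966723 -0.01991046]
 [-0.99265968  0.0186661  -0.11949202]
 [ 0.11982391  0.0178045  -0.9926355 ]] [0.01543464 0.53028251 1.35416881]
```

View pics/top0.png

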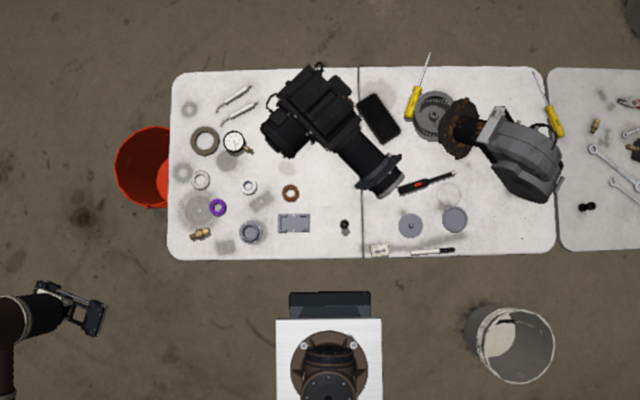

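View pics/scene0.png

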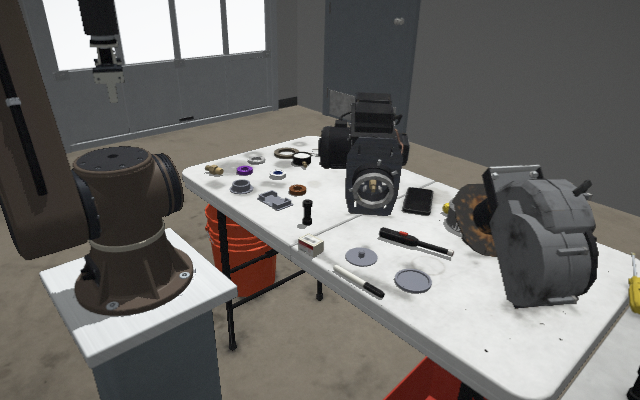

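Top view: union (200,233), cup (250,231), cradle (294,223), coupling (345,226), carton (379,250), plate (410,226), dish (455,219). The ring and tape candidates are around (201,180) and (250,186), so I'll zoom in there.

```bash
cat > h.py <<'E'
import numpy as np, cv2
from cell import manip, optics
from scipy.spatial.transform import Rotation as Rt
def undist(f,uv):
    K=f["camera_matrix"];uv=np.atleast_2d(np.asarray(uv,float))
    return cv2.undistortPoints(uv[:,None],K,np.array([f["k1"],0,0,0,0.]),)[:,0] if 0 else _und(K,f["k1"],uv)
def _und(K,k,uv):
    d=(uv-K[:2,2])/[K[0,0],K[1,1]];s=d.copy()
    for _ in range(20): s=d/(1+k*(s**2).sum(1,keepdims=True))
    return s
def plane(f,uv,z):
    s=undist(f,uv);d=np.c_[s,np.ones(len(s))]@f["R"];c=-f["R"].T@f["t"]
    return c+d*((z-c[2])/d[:,2])[:,None]
def proj(f,X):
    c=np.atleast_2d(X)@f["R"].T+f["t"];s=c[:,:2]/c[:,2:];r=(s**2).sum(1,keepdims=True)
    K=f["camera_matrix"];return s*(1+f["k1"]*r)*[K[0,0],K[1,1]]+K[:2,2]
def tcp():
    s=manip.get_state();q=s["tcp_rot"];return s,s["position"],Rt.from_quat(q[[1,2,3,0]])
E
python3 - <<'E'
import cv2,numpy as np
im=cv2.imread("pics/top0.png")
a=cv2.resize(im[120:265,165:310],(580,580),interpolation=cv2.INTER_CUBIC)
cv2.imwrite("pics/z1.png",a)
b=cv2.resize(im[190:265,310:480],(765,338),interpolation=cv2.INTER_CUBIC)
cv2.imwrite("pics/z2.png",b)
E
```

```text
(no output)
```

View pics/z1.png

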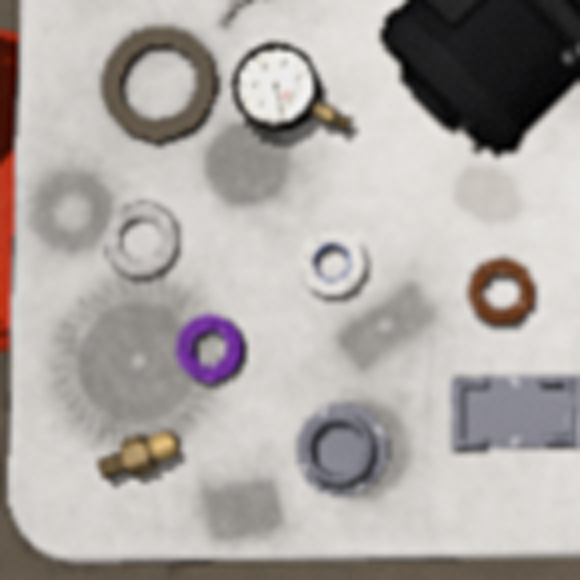

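```bash
python3 - <<'E'
from h import *
f=optics.grab_frame("top")
pts=dict(ring=(200.5,180,.005),tape=(249,186,.013),union=(200,233.8,.015),cup=(250,231.5,.02),cradle=(294,223,.005),coupling=(345,226,.03),carton=(379,250,.03),plate=(410,226,.003),dish=(455,219.5,.005),gauge=(234,141,.025))
for k,(u,v,z) in pts.items(): print(k,plane(f,(u,v),z)[0].round(3))
s,p,R=tcp();print(p,R.as_matrix().round(3))
w=optics.grab_frame("wrist");c=-w["R"].T@w["t"]
print("cam in tool",R.inv().apply(c-p),"\n",(w["R"]@R.as_matrix()).round(3),w["camera_matrix"][0],w["k1"])
E
```

```text
ring [0.579 0.388 0.005]
tape [0.556 0.233 0.013]
union [0.411 0.385 0.015]
cup [0.416 0.229 0.02 ]
cradle [0.44  0.096 0.005]
coupling [ 0.427 -0.058  0.03 ]
carton [ 0.354 -0.158  0.03 ]
plate [ 0.425 -0.257  0.003]
dish [ 0.441 -0.397  0.005]
gauge [0.696 0.279 0.025]
[0.22042864 0.63768796 0.29144   ] [[ 0.945 -0.327 -0.   ]
 [-0.327 -0.945 -0.001]
 [ 0.     0.001 -1.   ]]
cam in tool [ 0.08422844 -0.00040506 -0.09261797] 
 [[ 0.001  1.    -0.   ]
 [-0.952  0.001 -0.306]
 [-0.306  0.001  0.952]] [292.49843217   0.         317.45553297] -0.047014208384307324
```

View pics/z2.png

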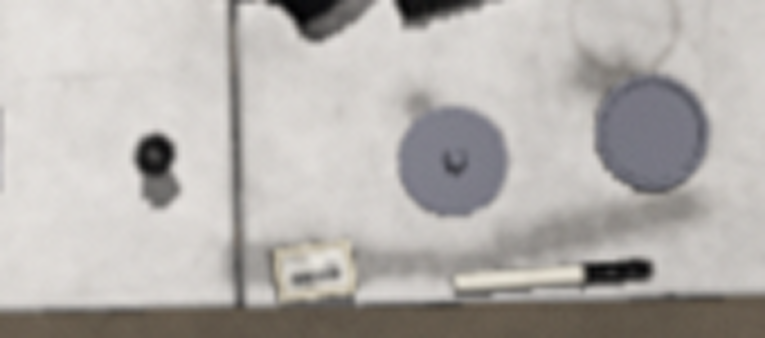

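Ring in the top view (200.5,180) → (0.579,0.388); white/blue tape at (249,186) → (0.556,0.233). I'll move above the ring and check it with the wrist camera.

```bash
python3 -m pendant '[[[421,119,91],[0,0,0],1],[[421,119,91],[0,0,0],1],[[421,119,91],[0,0,0],1],[[421,119,91],[0,0,0],1],[[421,119,91],[0,0,0],1],[[421,119,91],[0,0,0],1],[[421,119,91],[0,0,0],1],[[421,119,91],[0,0,0],1],[[421,119,91],[0,0,0],1],[[421,119,91],[0,0,0],1],[[421,119,91],[0,0,0],1],[[421,119,91],[0,0,0],1]]' 
cat >> h.py <<'E'
def snap(name,out):
    f=optics.grab_frame(name);cv2.imwrite(out,f["image"][:,:,::-1]);return f
def go(xyz,yaw=None):
    """shift in tool mm, turn about tool z in deg; yaw = world heading of tool x"""
    s,p,R=tcp();d=R.inv().apply(np.array(xyz)-p)*1000
    X=R.as_matrix()[:,0];y0=np.degrees(np.arctan2(X[1],X[0]))
    print("yaw %.1f"%y0,"shift",d.round(1),"turn",None if yaw is None else round(-((yaw-y0+180)%360-180),1),"t",round(s["time_s"],2),"q",s["qpos"].round(2))
E
python3 - <<'E'
from h import *
f=snap("wrist","pics/w1.png");print(proj(f,[[.579,.388,.005]])); go((.579,.388,.07))
E
```

```text
time_s: 1.2
position: [0.5829, 0.3836, 0.1986]
tcp_rot: [0.002, 0.986, -0.168, -0.001]
wrist_force: [-0.8, 1.2, -0.3]
gripper_width: 0.0877
gripper_force: 0.0
[[314.24955442 200.42311644]]
yaw -19.3 shift [ -3.   -2.2 129.3] turn None t 1.25 q [ 0.86  0.46 -0.05 -0.   -1.06  0.37]
```

View pics/w1.png

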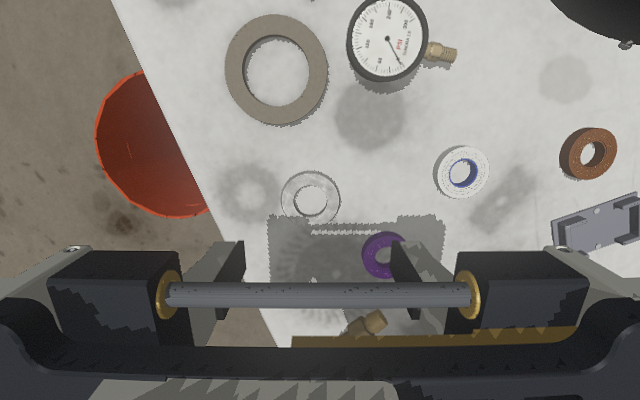

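Wrist view: ring at (310.5,198), tape at (461,172), purple look-alike at (383,255).

```bash
python3 - <<'E'
from h import *
f=optics.grab_frame("wrist");im=f["image"].astype(int)
g=cv2.GaussianBlur(f["image"],(3,3),0)
gray=cv2.cvtColor(g,cv2.COLOR_RGB2GRAY)
for nm,(u,v,z,r) in dict(ring=(310,198,.009,31),tape=(461,172,.013,26)).items():
    # radial edge: strongest outer gradient along rays from the guess, then ellipse fit in the plane
    P=[]
    c0=plane(f,(u,v),z)[0]
    for a in np.arange(0,2*np.pi,.05):
        rr=np.arange(r-7,r+8,.5)/1000
        q=proj(f,np.c_[c0[0]+rr*np.cos(a),c0[1]+rr*np.sin(a),np.full(len(rr),z)])
        val=cv2.remap(gray,q[:,0].astype('f4')[None],q[:,1].astype('f4')[None],1)[0].astype(float)
        i=np.argmax(abs(np.gradient(val)));P.append([c0[0]+rr[i]*np.cos(a),c0[1]+rr[i]*np.sin(a)])
    P=np.array(P);c=c0[:2]
    for _ in range(15):
        d=np.hypot(*(P-c).T);k=abs(d-np.median(d))<.002
        A=np.c_[2*P[k],np.ones(k.sum())];x=np.linalg.lstsq(A,(P[k]**2).sum(1),rcond=None)[0];c=x[:2]
    print(nm,c0.round(4),c.round(4),"r",np.sqrt(x[2]+c@c).round(4),k.sum(),len(P))
go((*c,.1))
E
```

```text
ring [0.5824 0.3926 0.009 ] [0.5826 0.3905] r 0.0299 108 126
tape [0.5596 0.2433 0.013 ] [0.5599 0.2403] r 0.0256 109 126
yaw -19.2 shift [ 28.9 144.7 100.3] turn None t 1.3 q [ 0.87  0.46 -0.05 -0.   -1.06  0.37]
```

```bash
python3 -m pendant '[[[-1,-5,40],[0,0,0],1],[[-1,-5,80],[0,0,0],1],[[-1,-5,110],[0,0,0],1],[[-1,-5,125],[0,0,0],1],[[-1,-5,131],[0,0,0],1],[[-1,-5,131],[0,0,0],1],[[-1,-5,131],[0,0,0],0.5],[[-1,-5,131],[0,0,0],0.5],[[-1,-5,131],[0,0,0],0.5],[[-1,-5,131],[0,0,0],0.5],[[-1,-5,131],[0,0,0],0.5],[[-1,-5,131],[0,0,0],0.5]]' 30
python3 - <<'E'
from h import *
go((.45,.2,.3))
E
```

```text
time_s: 2.3
position: [0.5805, 0.3931, 0.0712]
tcp_rot: [-0.0, 0.986, -0.166, 0.0]
wrist_force: [-1.3, 0.1, 3.7]
gripper_width: 0.0575
gripper_force: 28.6
yaw -19.1 shift [ -60.1  224.9 -229.1] turn None t 2.3 q [ 0.87  0.59 -0.16  0.   -0.82  0.37]
```

```bash
python3 -m pendant '[[[0,0,-40],[0,0,0],0.5],[[0,0,-80],[0,0,0],0.5],[[0,0,-120],[0,0,0],0.5],[[0,0,-120],[0,0,0],0.5]]' 30
python3 - <<'E'
from h import *
f=snap("wrist","pics/w2.png"); go((.45,.2,.3))
print(manip.get_state()["gripper_width"])
E
```

```text
time_s: 2.63
position: [0.5835, 0.3954, 0.2001]
tcp_rot: [-0.005, 0.986, -0.165, 0.005]
wrist_force: [1.5, 1.2, 1.8]
gripper_width: 0.0577
gripper_force: 27.7
yaw -19.0 shift [ -61.   226.2 -106.1] turn None t 2.68 q [ 0.87  0.47 -0.05  0.   -1.05  0.37]
0.05733685311887207
```

View pics/w2.png

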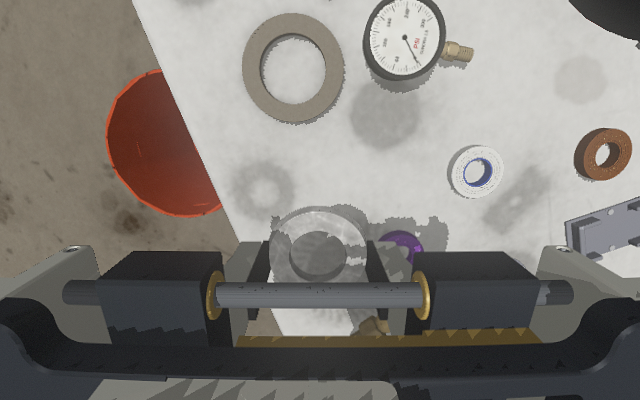

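The ring is held, its centre near pixel (318,255). Next: its offset in the tool frame, and the way to the plate.

```bash
python3 - <<'E'
from h import *
f=optics.grab_frame("wrist");s,p,R=tcp()
print(R.inv().apply(plane(f,[(318,255),(269,255),(367,255),(318,207)],p[2]-.061)-p).round(4))
go((.43,.2,.3)); go((.425,-.257,.2))
E
```

```text
[[ 0.0023 -0.0016  0.061 ]
 [ 0.0021 -0.031   0.0611]
 [ 0.0024  0.0277  0.0609]
 [ 0.0325 -0.0017  0.0611]]
yaw -19.1 shift [ -79.1  231.8 -108.3] turn None t 2.73 q [ 0.87  0.47 -0.05 -0.   -1.05  0.37]
yaw -19.1 shift [ 65.3 665.8 -10. ] turn None t 2.73 q [ 0.87  0.47 -0.05 -0.   -1.05  0.37]
```

```bash
python3 -m pendant '[[[-80,232,-115],[0,0,0],0.5],[[-80,232,-115],[0,0,0],0.5],[[-80,232,-115],[0,0,0],0.5],[[-80,232,-115],[0,0,0],0.5],[[-80,232,-115],[0,0,0],0.5],[[-80,232,-115],[0,0,0],0.5],[[-80,232,-115],[0,0,0],0.5],[[0,474,-115],[0,0,0],0.5],[[0,474,-115],[0,0,0],0.5],[[0,474,-115],[0,0,0],0.5],[[0,474,-115],[0,0,0],0.5],[[0,474,-115],[0,0,0],0.5]]'
python3 - <<'E'
from h import *
go((.40,-.17,.3));
E
```

```text
time_s: 3.73
position: [0.4248, -0.0103, 0.3043]
tcp_rot: [0.0, 0.986, -0.165, -0.001]
wrist_force: [1.8, -0.5, -0.9]
gripper_width: 0.0575
gripper_force: 27.7
yaw -19.0 shift [ 28.7 159.1   4.4] turn None t 3.73 q [ 0.44 -0.08 -0.48 -0.   -1.17  0.8 ]
```

```bash
python3 -m pendant '[[[29,159,4],[0,0,0],0.5],[[29,159,4],[0,0,0],0.5],[[29,159,4],[0,0,0],0.5],[[29,159,4],[0,0,0],0.5],[[29,159,4],[0,0,0],0.5],[[29,159,4],[0,0,0],0.5]]'
python3 - <<'E'
from h import *
f=snap("wrist","pics/w3.png");print(proj(f,[[.425,-.257,.003],[.441,-.397,.007]]))
E
```

```text
time_s: 4.23
position: [0.4002, -0.1701, 0.2998]
tcp_rot: [0.0, 0.986, -0.168, -0.001]
wrist_force: [0.5, -0.4, -1.1]
gripper_width: 0.0577
gripper_force: 27.7
[[373.99662996 134.64675393]
 [477.8563847   85.91640331]]
```

View pics/w3.png

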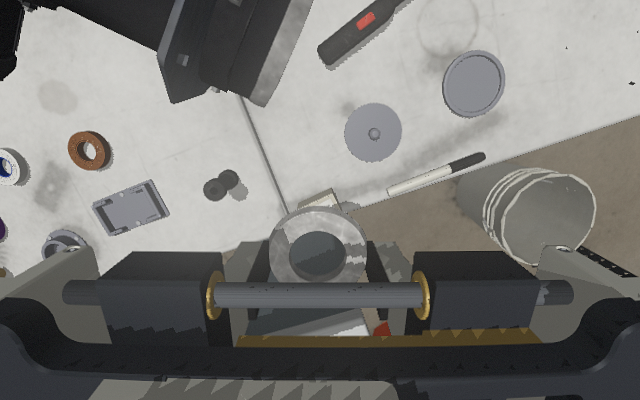

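Everything is in one view: plate (373,132), dish (474,83), cradle (131,207), coupling (215,188). I'll measure them with a grey-blue mask.

```bash
python3 - <<'E'
from h import *
f=optics.grab_frame("wrist");im=f["image"].astype(int)
m=((im[:,:,2]-im[:,:,0]>8)&(im.sum(2)>180)&(im.sum(2)<560)).astype('u1')*255
m[240:]=0
n,l,st,ce=cv2.connectedComponentsWithStats(m)
for i in range(1,n):
    if st[i,4]>300:
        c=max(cv2.findContours((l==i).astype('u1'),0,1)[0],key=cv2.contourArea)[:,0]
        z=.003 if st[i,0]<400 else .007
        P=plane(f,c,z)[:,:2].astype('f4'); cc,r=cv2.minEnclosingCircle(P); ma=cv2.minAreaRect(P*1000)
        print(st[i],"ctr",plane(f,[ce[i]],z)[0].round(4),"circ",np.round(cc,4),round(r,4),"rect",np.round(ma[0],1),np.round(ma[1],1),round(ma[2],1))
s,p,R=tcp();off=R.apply([.0023,-.0016,0]);print("ring offset",off)
go((.425-off[0],-.257-off[1],.2))
E
```

```text
ring offset [ 2.69739903e-03  7.57644139e-04 -3.72194765e-06]
yaw -19.1 shift [ 49.6  77.6 100.3] turn None t 4.33 q [ 0.06 -0.06 -0.47 -0.   -1.16  1.18]
```

```bash
cat >> h.py <<'E'
def grey(f,z=.003,vmax=240,verbose=True):
    im=f["image"].astype(int);h=cv2.cvtColor(f["image"],cv2.COLOR_RGB2HSV)
    m=((im[:,:,2]-im[:,:,0]>4)&(im[:,:,1]>70)&(im[:,:,1]<185)).astype('u1')*255
    m[vmax:]=0;m=cv2.morphologyEx(m,cv2.MORPH_OPEN,np.ones((3,3),'u1'))
    n,l,st,ce=cv2.connectedComponentsWithStats(m)
    for i in range(1,n):
        if st[i,4]>300:
            c=max(cv2.findContours((l==i).astype('u1'),0,1)[0],key=cv2.contourArea)[:,0]
            P=plane(f,c,z)[:,:2].astype('f4');cc,r=cv2.minEnclosingCircle(P);ma=cv2.minAreaRect(P*1000)
            print(st[i],"circ",np.round(cc,4),round(r,4),"rect",np.round(ma[0],1),np.round(ma[1],1),round(ma[2],1))
E
python3 - <<'E'
from h import *
f=optics.grab_frame("wrist")
print(f["image"][[115,95,210],[373,474,131]])
grey(f)
E
```

```text
[[149 149 154]
 [138 140 144]
 [138 140 144]]
[ 446   52   61   66 2880] circ [ 0.4448 -0.3947] 0.0398 rect [ 444.3 -394.6] [77.4 77.8] 71.8
[ 347  104   56   58 2393] circ [ 0.4284 -0.2561] 0.0373 rect [ 428. -256.] [72.4 72.8] 75.6
[ 105  185   56   47 1558] circ [0.4413 0.1008] 0.044 rect [442.4 101.3] [54.6 76.8] 1.4
```

```bash
python3 -m pendant '[[[51,76,30],[0,0,0],0.5],[[51,76,60],[0,0,0],0.5],[[51,76,95],[0,0,0],0.5],[[51,76,130],[0,0,0],0.5],[[51,76,165],[0,0,0],0.5],[[51,76,195],[0,0,0],0.5],[[51,76,215],[0,0,0],0.5],[[51,76,226],[0,0,0],0.5],[[51,76,226],[0,0,0],0.5],[[51,76,226],[0,0,0],0.5]]'
python3 - <<'E'
from h import *
s,p,R=tcp();print(p,s["wrist_force"]);go((.427-.0027,-.2565-.0008,.0740))
snap("scene","pics/s1.png")
E
```

```text
time_s: 5.22
position: [0.4254, -0.2552, 0.0744]
tcp_rot: [0.0, 0.986, -0.164, -0.001]
wrist_force: [0.2, -0.3, 0.2]
gripper_width: 0.0589
gripper_force: 30.0
[ 0.42536686 -0.25524331  0.07438256] [ 0.20035501 -0.34173839  0.19310606]
yaw -18.9 shift [-0.3  2.3  0.4] turn None t 5.22 q [-0.14  0.33 -0.64  0.   -0.61  1.38]
```

```bash
python3 -m pendant '[[[0,0,0],[0,0,0],0.85],[[0,0,0],[0,0,0],0.85],[[0,0,0],[0,0,0],0.85],[[0,0,0],[0,0,0],0.85],[[0,0,-20],[0,0,0],0.85],[[0,0,-60],[0,0,0],0.85],[[-15,0,-100],[0,0,0],0.85],[[-40,-30,-140],[0,0,0],0.85],[[-40,-60,-180],[0,0,0],0.85],[[-40,-80,-226],[0,0,0],0.85],[[-40,-80,-226],[0,0,0],0.85]]'
python3 - <<'E'
from h import *
f=snap("wrist","pics/w4.png");im=cv2.imread("pics/w4.png")
print(proj(f,[[.4275,-.256,.003]]))
grey(f)
q=proj(f,[[.4275,-.256,.003]])[0].astype(int)
a=cv2.resize(im[max(q[1]-50,0):q[1]+50,q[0]-60:q[0]+60],None,fx=4,fy=4,interpolation=2);cv2.imwrite("pics/w4z.png",a)
go((.43,.1,.3)),go((.56,.236,.2))
E
```

```text
time_s: 6.18
position: [0.4132, -0.1671, 0.3049]
tcp_rot: [-0.0, 0.986, -0.165, 0.002]
wrist_force: [2.0, -0.1, 0.6]
gripper_width: 0.0746
gripper_force: 0.0
[[377.32522094 143.30607339]]
[ 447   64   60   64 2754] circ [ 0.4449 -0.3948] 0.0399 rect [ 444.5 -394.6] [77.7 77.8] 72.4
[350 115  54  30 409] circ [ 0.4352 -0.2569] 0.036 rect [ 447.9 -259. ] [71.6 33.1] 80.4
[ 112  193   56   42 1501] circ [0.4419 0.1003] 0.0427 rect [442.5 101.2] [54.3 76.7] 0.6
yaw -19.0 shift [ -73.4 -256.6    9.4] turn None t 6.23 q [ 0.06 -0.05 -0.44  0.   -1.17  1.18]
yaw -19.0 shift [   4.1 -427.3  110.7] turn None t 6.23 q [ 0.06 -0.05 -0.44  0.   -1.17  1.18]
```

View pics/w4z.png

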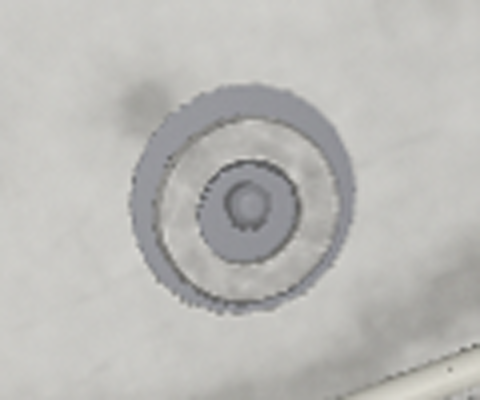

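Ring is flat over the post, which shows at (247,205) inside the hole in the crop. Next, the tape.

```bash
python3 -m pendant '[[[-73,-257,9],[0,0,0],1],[[-73,-257,9],[0,0,0],1],[[-73,-257,9],[0,0,0],1],[[-73,-257,9],[0,0,0],1],[[-73,-257,9],[0,0,0],1],[[-73,-257,9],[0,0,0],1],[[0,-430,110],[0,0,7],1],[[0,-430,110],[0,0,14],1],[[0,-430,110],[0,0,21],1],[[0,-430,110],[0,0,21],1],[[0,-430,110],[0,0,21],1],[[0,-430,110],[0,0,21],1]]'
cat >> h.py <<'E'
def circ(f,c0,z,r):
    gray=cv2.cvtColor(cv2.GaussianBlur(f["image"],(3,3),0),cv2.COLOR_RGB2GRAY);P=[];c0=np.array(c0)
    for a in np.arange(0,2*np.pi,.05):
        rr=np.arange(r-8,r+9,.5)/1000
        q=proj(f,np.c_[c0[0]+rr*np.cos(a),c0[1]+rr*np.sin(a),np.full(len(rr),z)]).astype('f4')
        val=cv2.remap(gray,q[None,:,0],q[None,:,1],1)[0].astype(float)
        i=np.argmax(abs(np.gradient(val)));P.append([c0[0]+rr[i]*np.cos(a),c0[1]+rr[i]*np.sin(a)])
    P=np.array(P);c=c0[:2]
    for _ in range(15):
        d=np.hypot(*(P-c).T);k=abs(d-np.median(d))<.002
        x=np.linalg.lstsq(np.c_[2*P[k],np.ones(k.sum())],(P[k]**2).sum(1),rcond=None)[0];c=x[:2]
    return c,np.sqrt(x[2]+c@c),k.sum()
def blue(f,z=.013):
    h=cv2.cvtColor(f["image"],cv2.COLOR_RGB2HSV)
    m=cv2.inRange(h,(108,70,60),(128,255,255));m[240:]=0
    n,l,st,ce=cv2.connectedComponentsWithStats(m)
    return [(st[i].tolist(),plane(f,[ce[i]],z)[0].round(4)) for i in range(1,n) if st[i,4]>30]
E
python3 - <<'E'
from h import *
f=snap("wrist","pics/w5.png");print(blue(f))
for c in((.56,.24),(.557,.236)): print(circ(f,c,.013,26))
c=circ(f,(.56,.24),.013,26)[0]
go((*c,.073))
E
```

```text
time_s: 7.23
position: [0.5552, 0.2409, 0.1879]
tcp_rot: [0.001, 0.94, -0.342, -0.001]
wrist_force: [0.5, -0.6, 1.1]
gripper_width: 0.0873
gripper_force: 0.0
[([301, 183, 30, 29, 126], array([0.559, 0.239, 0.013]))]
(array([0.55951499, 0.23993187]), np.float64(0.025651653737258372), np.int64(107))
(array([0.55753967, 0.23409222]), np.float64(0.020378598509384508), np.int64(79))
yaw -40.0 shift [  4.   -1.8 113.9] turn None t 7.28 q [ 0.73  0.33 -0.28  0.   -0.96  0.14]
```

View pics/w5.png

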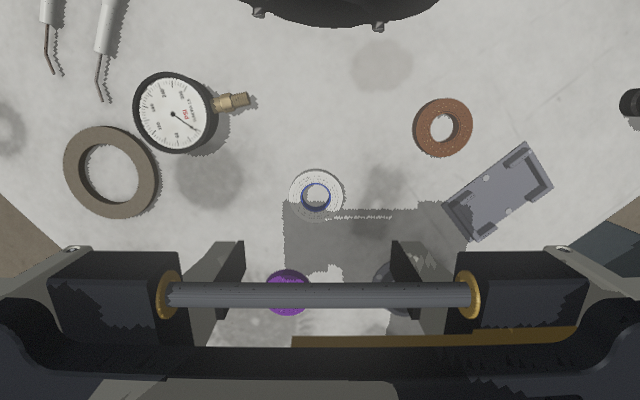

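```bash
python3 -m pendant '[[[4,-2,35],[0,0,0],1],[[4,-2,70],[0,0,0],1],[[4,-2,98],[0,0,0],1],[[4,-2,110],[0,0,0],1],[[4,-2,116],[0,0,0],1],[[4,-2,116],[0,0,0],1],[[4,-2,116],[0,0,0],0.4],[[4,-2,116],[0,0,0],0.4],[[4,-2,116],[0,0,0],0.4],[[4,-2,116],[0,0,0],0.4],[[4,-2,116],[0,0,0],0.4],[[4,-2,116],[0,0,0],0.4]]' 25
python3 - <<'E'
from h import *
go((.43,.1,.3));go((.43,-.3,.3))
E
```

```text
time_s: 8.28
position: [0.5584, 0.2376, 0.0759]
tcp_rot: [-0.001, 0.94, -0.343, 0.0]
wrist_force: [1.0, 2.4, -0.5]
gripper_width: 0.0534
gripper_force: 0.7
yaw -40.1 shift [  -9.6  187.6 -224.4] turn None t 8.28 q [ 0.72  0.46 -0.39  0.   -0.72  0.15]
yaw -40.1 shift [ 247.9  493.7 -224.8] turn None t 8.28 q [ 0.72  0.46 -0.39  0.   -0.72  0.15]
```

```bash
python3 -m pendant '[[[0,0,0],[0,0,0],0.75],[[0,0,0],[0,0,0],0.75],[[0,0,2.5],[0,0,0],0.75],[[0,0,2.5],[0,0,0],0.75],[[0,0,2.5],[0,0,0],0.4],[[0,0,2.5],[0,0,0],0.4],[[0,0,2.5],[0,0,0],0.4],[[0,0,2.5],[0,0,0],0.4],[[0,0,2.5],[0,0,0],0.4],[[0,0,2.5],[0,0,0],0.4],[[0,0,2.5],[0,0,0],0.4]]' 25
python3 -m pendant '[[[0,0,-40],[0,0,0],0.4],[[0,0,-80],[0,0,0],0.4],[[0,0,-120],[0,0,0],0.4],[[0,40,-160],[0,0,0],0.4],[[-5,80,-195],[0,0,0],0.4],[[-10,120,-226],[0,0,0],0.4],[[-10,160,-226],[0,0,0],0.4],[[-10,187,-226],[0,0,0],0.4],[[-10,187,-226],[0,0,0],0.4]]'
python3 - <<'E'
from h import *
go((.43,-.31,.3),-40);f=snap("wrist","pics/w6.png")
E
```

```text
time_s: 9.2
position: [0.5579, 0.2373, 0.0726]
tcp_rot: [0.0, 0.939, -0.343, -0.0]
wrist_force: [-0.2, -0.0, -1.9]
gripper_width: 0.0506
gripper_force: 25.0
time_s: 9.95
position: [0.4267, 0.0976, 0.3001]
tcp_rot: [-0.001, 0.939, -0.343, 0.0]
wrist_force: [-0.5, 1.2, -2.0]
gripper_width: 0.0508
gripper_force: 25.0
yaw -40.1 shift [265.2 309.6  -0.6] turn -0.1 t 9.95 q [ 0.68 -0.05 -0.47 -0.   -1.15  0.19]
```

View pics/w6.png

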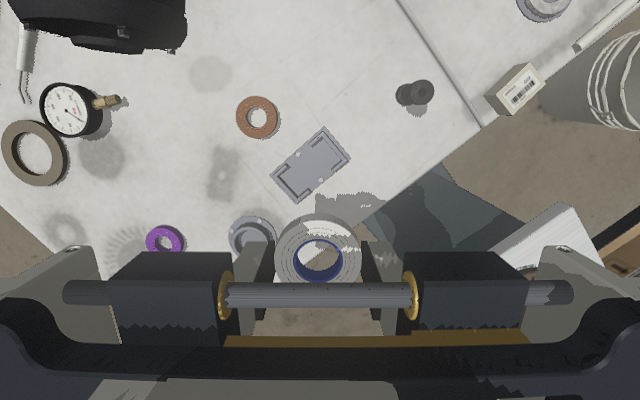

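Tape is held, centred near (318,253). Now I'll carry it towards the dish, turning back 20°.

```bash
python3 -m pendant '[[[265,310,0],[0,0,-7],0.4],[[265,310,0],[0,0,-14],0.4],[[265,310,0],[0,0,-20],0.4],[[265,310,0],[0,0,-20],0.4],[[265,310,0],[0,0,-20],0.4],[[265,310,0],[0,0,-20],0.4],[[265,310,0],[0,0,-20],0.4],[[265,310,0],[0,0,-20],0.4],[[265,310,0],[0,0,-20],0.4],[[265,310,0],[0,0,-20],0.4],[[265,310,0],[0,0,-20],0.4],[[265,310,0],[0,0,-20],0.4]]'
python3 - <<'E'
from h import *
f=snap("wrist","pics/w7.png");s,p,R=tcp()
grey(f,.007)
o=R.inv().apply(plane(f,[(318,253)],p[2]-.061)[0]-p);print(o)
print(circ(f,(.444,-.394),.007,40))
off=R.apply([o[0],o[1],0]);go((.444-off[0],-.394-off[1],.077))
E
```

```text
time_s: 11.0
position: [0.4326, -0.3098, 0.2976]
tcp_rot: [-0.0, 0.984, -0.176, -0.001]
wrist_force: [1.3, -0.0, -1.2]
gripper_width: 0.0507
gripper_force: 25.0
[ 345  114   58   60 2520] circ [ 0.4449 -0.3925] 0.0393 rect [ 445.5 -391.8] [73.7 76.1] 71.3
[256 164  54  35 478] circ [ 0.4289 -0.2574] 0.0367 rect [ 441. -262.] [72.4 47. ] 69.7
[0.00474318 0.00145425 0.06099214]
(array([ 0.44495367, -0.39276203]), np.float64(0.039906256424990044), np.int64(108))
yaw -20.3 shift [ 35.9  75.  220.7] turn None t 11.05 q [-0.25  0.12 -0.29 -0.   -1.16  1.47]
```

```bash
python3 -m pendant '[[[36,74,35],[0,0,0],0.4],[[36,74,70],[0,0,0],0.4],[[36,74,105],[0,0,0],0.4],[[36,74,140],[0,0,0],0.4],[[36,74,175],[0,0,0],0.4],[[36,74,205],[0,0,0],0.4],[[36,74,217],[0,0,0],0.4],[[36,74,221],[0,0,0],0.4],[[36,74,221],[0,0,0],0.4],[[36,74,221],[0,0,0],0.4]]'
python3 -m pendant '[[[0,0,0],[0,0,0],0.8],[[0,0,0],[0,0,0],0.8],[[0,0,0],[0,0,0],0.8],[[0,0,0],[0,0,0],0.8],[[0,0,-20],[0,0,0],0.8],[[0,0,-60],[0,0,0],0.8],[[0,0,-100],[0,0,0],0.8],[[-20,-35,-140],[0,0,0],0.8],[[-35,-75,-180],[0,0,0],0.8],[[-35,-115,-221],[0,0,0],0.8],[[-35,-130,-221],[0,0,0],0.8]]'
python3 - <<'E'
from h import *
f=snap("wrist","pics/w8.png");im=cv2.imread("pics/w8.png")
q=proj(f,[[.445,-.393,.007]])[0].astype(int);v=max(q[1],50)
cv2.imwrite("pics/w8z.png",cv2.resize(im[v-50:v+50,q[0]-60:q[0]+60],None,fx=4,fy=4,interpolation=2))
print(q,circ(f,(.445,-.393),.016,26))
# coupling: dark blob
go((.40,-.08,.3),0)
E
```

```text
time_s: 11.88
position: [0.4421, -0.3878, 0.0777]
tcp_rot: [-0.0, 0.985, -0.173, -0.0]
wrist_force: [1.3, 0.7, -1.1]
gripper_width: 0.0511
gripper_force: 25.0
time_s: 12.8
position: [0.4495, -0.2674, 0.292]
tcp_rot: [0.0, 0.985, -0.175, 0.001]
wrist_force: [2.2, -0.5, 0.4]
gripper_width: 0.07
gripper_force: 0.0
[410 147] (array([ 0.44183083, -0.38732864]), np.float64(0.025802139461991665), np.int64(113))
yaw -20.0 shift [-112.4 -155.    -4.1] turn -20.0 t 12.85 q [-0.15  0.1  -0.32  0.   -1.14  1.37]
```

View pics/w8z.png

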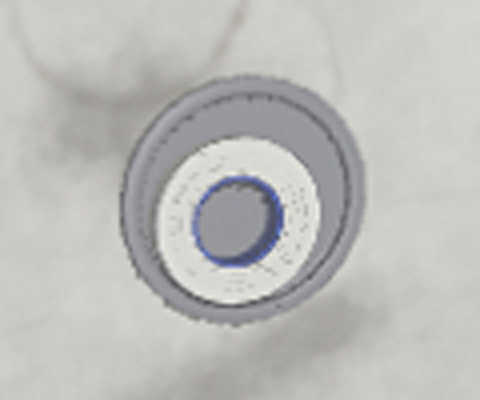

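```bash
python3 - <<'E'
from h import *
out=[]
for n in("top","scene"):
    f=optics.grab_frame(n);im=f["image"][:,:,::-1]
    q=proj(f,[[.445,-.393,.01]])[0].astype(int);print(n,q)
    out.append(cv2.resize(im[q[1]-25:q[1]+25,q[0]-32:q[0]+33],(390,300),interpolation=2))
    if n=="top":
        print("tape",[circ(f,c,.016,26) for c in((.442,-.388),(.445,-.393))]);print("dish",circ(f,(.443,-.395),.007,40))
cv2.imwrite("pics/d1.png",np.hstack(out))
E
```

```text
top [454 218]
tape [(array([ 0.44227446, -0.38878114]), np.float64(0.023029118617977205), np.int64(13)), (array([ 0.44206679, -0.39390343]), np.float64(0.021699063388035674), np.int64(47))]
dish (array([ 0.43811664, -0.39426692]), np.float64(0.0364009857847024), np.int64(67))
scene [413 277]
```

View pics/d1.png

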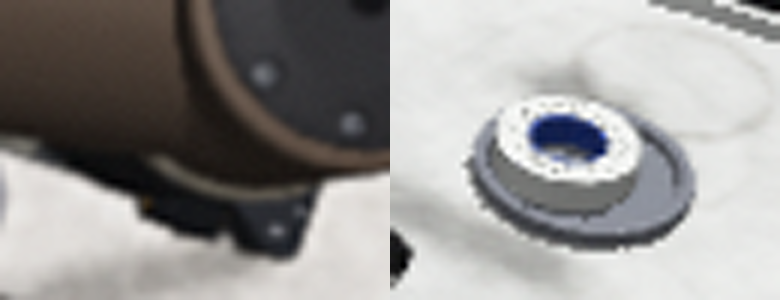

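The scene crop shows the tape flat inside the dish, off towards its left wall; I'll recheck from the top once the arm is clear. Next is the coupling.

```bash
python3 -m pendant '[[[-103,-183,-4],[0,0,0],0.8],[[-103,-183,-4],[0,0,0],0.8],[[-103,-183,-4],[0,0,0],0.8],[[-103,-183,-4],[0,0,0],0.8],[[-103,-183,-4],[0,0,0],0.8],[[-103,-183,-4],[0,0,0],0.8],[[-103,-183,35],[0,0,0],0.8],[[-103,-183,55],[0,0,0],0.8],[[-103,-183,55],[0,0,0],0.8]]'
python3 - <<'E'
from h import *
f=snap("wrist","pics/w9.png");print(proj(f,[[.427,-.058,.064],[.427,-.058,0]]))
g=optics.grab_frame("top");cv2.imwrite("pics/t9.png",g["image"][:,:,::-1])
print(circ(g,(.443,-.39),.016,26),circ(g,(.443,-.395),.007,40))
go((.427,-.058,.096))
E
```

```text
time_s: 13.7
position: [0.4133, -0.0612, 0.23]
tcp_rot: [0.001, 0.985, -0.174, -0.004]
wrist_force: [-1.4, -0.5, -0.2]
gripper_width: 0.0702
gripper_force: 0.0
[[308.61908095 190.81561379]
 [310.02496322 175.29745823]]
(array([ 0.44153151, -0.38983307]), np.float64(0.025706998417596365), np.int64(118)) (array([ 0.44215911, -0.39396963]), np.float64(0.03934118218698432), np.int64(106))
yaw -20.1 shift [  9.5  -7.2 138. ] turn None t 13.8 q [ 0.33 -0.02 -0.6   0.   -0.99  0.89]
```

View pics/w9.png

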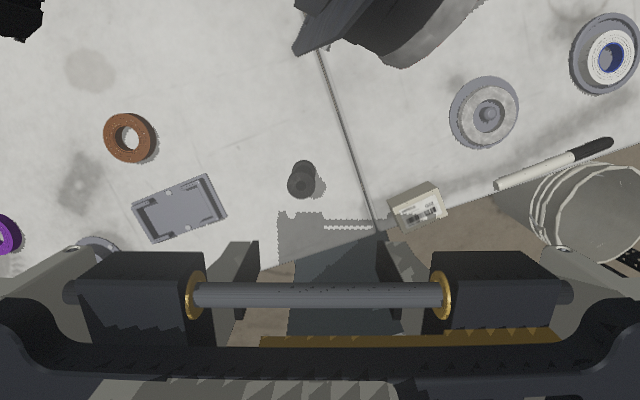

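Top view confirms the tape sits about 4 mm off the dish centre, inside the rim. The coupling's top face is at (300,186) in the wrist view.

```bash
python3 - <<'E'
from h import *
f=optics.grab_frame("wrist")
c=plane(f,[(300,186)],.064)[0];print(c,circ(f,c,.064,13))
h=f["image"].max(2);m=(h<100).astype('u1')
m[:150]=0;m[205:]=0;m[:,:270]=0;m[:,:1]=0;m[:,330:]=0
n,l,st,ce=cv2.connectedComponentsWithStats(m);i=1+np.argmax(st[1:,4]);print(st[i],ce[i],plane(f,[ce[i]],.035))
# cup
print("cup top view", end=' ');g=optics.grab_frame("top");print(circ(g,(.416,.229),.021,27),circ(g,(.416,.229),.021,21))
go((c[0],c[1],.096))
E
```

```text
[ 0.43655809 -0.05180953  0.064     ] (array([ 0.43483863, -0.05310215]), np.float64(0.013077396175643562), np.int64(91))
[289 163  28  38 836] [303.15789474 181.97009569] [[ 0.43292951 -0.05217829  0.035     ]]
cup top view (array([0.41631801, 0.23037202]), np.float64(0.02100535574224505), np.int64(76)) (array([0.41988732, 0.23043486]), np.float64(0.01750109069372737), np.int64(80))
yaw -20.1 shift [ 15.1 -15.5 139.3] turn None t 13.9 q [ 0.33 -0.02 -0.6   0.   -0.99  0.89]
```

```bash
python3 -m pendant '[[[13,-14,35],[0,0,0],0.8],[[13,-14,70],[0,0,0],0.8],[[13,-14,105],[0,0,0],0.8],[[13,-14,128],[0,0,0],0.8],[[13,-14,138],[0,0,0],0.8],[[13,-14,138],[0,0,0],0.8],[[13,-14,138],[0,0,0],0.1],[[13,-14,138],[0,0,0],0.1],[[13,-14,138],[0,0,0],0.1],[[13,-14,138],[0,0,0],0.1],[[13,-14,138],[0,0,0],0.1],[[13,-14,138],[0,0,0],0.1]]' 20
python3 -m pendant '[[[0,0,0],[0,0,0],0.1],[[0,0,0],[0,0,0],0.1],[[0,0,0],[0,0,0],0.1],[[0,0,0],[0,0,0],0.1],[[0,0,0],[0,0,0],0.1],[[0,0,0],[0,0,0],0.1]]'
python3 - <<'E'
from h import *
f=snap("wrist","pics/w10.png");go((.39,.17,.22))
E
```

```text
time_s: 14.9
position: [0.4334, -0.052, 0.0968]
tcp_rot: [-0.0, 0.985, -0.174, 0.001]
wrist_force: [-0.3, -0.2, -0.6]
gripper_width: 0.0358
gripper_force: 0.0
time_s: 15.4
position: [0.4333, -0.052, 0.0964]
tcp_rot: [-0.0, 0.985, -0.174, 0.0]
wrist_force: [0.2, 0.3, 6.0]
gripper_width: 0.0256
gripper_force: 20.0
yaw -20.1 shift [-116.8 -193.7 -123.6] turn None t 15.45 q [ 0.34  0.21 -0.75  0.   -0.61  0.88]
```

```bash
python3 -m pendant '[[[0,0,-40],[0,0,0],0.1],[[0,0,-80],[0,0,0],0.1],[[0,0,-120],[0,0,0],0.1],[[-164,-251,-124],[0,0,0],0.1],[[-164,-251,-124],[0,0,0],0.1],[[-164,-251,-124],[0,0,0],0.1],[[-164,-251,-124],[0,0,0],0.1],[[-164,-251,-124],[0,0,0],0.1],[[-164,-251,-124],[0,0,0],0.1],[[-164,-251,-124],[0,0,0],0.1],[[-164,-251,-124],[0,0,0],0.1],[[-164,-251,-124],[0,0,0],0.1]]'
python3 - <<'E'
from h import *
f=snap("wrist","pics/w11.png");print(proj(f,[[.417,.23,.021]]))
for z,r in((.021,27),(.021,21),(.003,36)): print(z,circ(f,(.417,.231),z,r))
grey(f,.021);go((.417,.2305,.105))
E
```

```text
time_s: 16.45
position: [0.3645, 0.2426, 0.22]
tcp_rot: [0.0, 0.985, -0.172, -0.0]
wrist_force: [-0.2, -0.6, -0.7]
gripper_width: 0.0256
gripper_force: 20.0
[[311.60840811 141.85172925]]
0.021 (array([0.41621195, 0.23372226]), np.float64(0.02132004374285313), np.int64(78))
0.021 (array([0.41828433, 0.23380477]), np.float64(0.01970010964329497), np.int64(69))
0.003 (array([0.41590311, 0.23357196]), np.float64(0.03605804250399322), np.int64(87))
[446  25  34  50 363] circ [0.4463 0.0713] 0.025 rect [446.3  71.3] [45.1 23.2] 0.4
[ 378   35  103   74 4225] circ [0.4435 0.1036] 0.0496 rect [442.8 103.6] [51.9 86.5] 1.0
[ 158   75   56   55 1829] circ [0.4931 0.3306] 0.0272 rect [493.4 330.8] [53.6 49.5] 69.6
[ 276  107   67   68 2625] circ [0.4178 0.2327] 0.0333 rect [420.2 232.7] [61.1 66. ] 4.1
[ 399  191  156   49 5109] circ [0.2778 0.0871] 0.0916 rect [282.4  85.4] [180.1  55. ] 69.8
yaw -19.9 shift [ 53.   -8.2 114.7] turn None t 16.5 q [ 1.04  0.02 -0.59 -0.   -0.96  0.19]
```

View pics/w11.png

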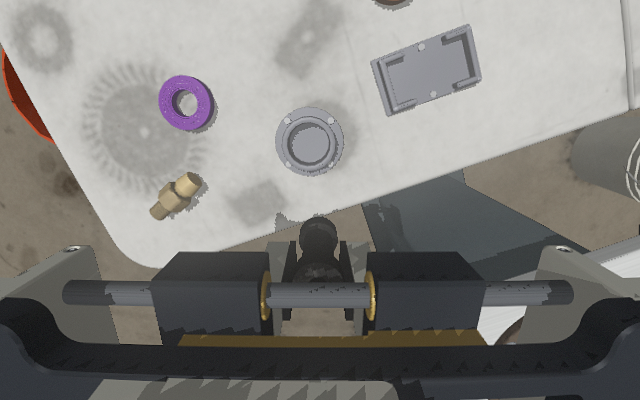

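Cup is at (310,143) → about (0.4165,0.2325); the held coupling's lower end shows near (318,230). I'll check its offset in the hand.

```bash
python3 - <<'E'
from h import *
f=optics.grab_frame("wrist");s,p,R=tcp()
q=lambda T:proj(f,p+R.apply(T)).round(0).tolist()
print(q([[0,0,.096],[.013,0,.096],[0,.013,.096],[0,-.013,.096],[.013,0,.032],[0,0,.032]]))
im=f["image"]
m=((im.max(2)<75)).astype('u1')[200:262,296:340]
ys,xs=np.nonzero(m);print("dark top row",200+ys.min(),[(200+y,(296+np.nonzero(m[y])[0][[0,-1]]).tolist()) for y in range(0,60,5) if m[y].any()])
E
```

```text
[[319.0, 234.0], [319.0, 217.0], [338.0, 234.0], [301.0, 234.0], [320.0, 264.0], [320.0, 287.0]]
dark top row 216 [(220, [307, 329]), (225, [302, 334]), (230, [300, 335]), (235, [299, 336]), (240, [299, 337]), (245, [300, 336]), (250, [303, 333]), (255, [296, 339])]
```

```bash
python3 -m pendant '[[[52,-10,0],[0,0,0],0.1],[[52,-10,20],[0,0,0],0.1],[[52,-10,55],[0,0,0],0.1],[[52,-10,85],[0,0,0],0.1],[[52,-10,95],[0,0,0],0.1],[[52,-10,105],[0,0,0],0.1],[[52,-10,112],[0,0,0],0.1],[[52,-10,118],[0,0,0],0.1],[[52,-10,118],[0,0,0],0.1]]'
python3 - <<'E'
from h import *
s,p,R=tcp();print(p,s["wrist_force"]);f=snap("scene","pics/s2.png")
q=proj(f,[[.417,.2325,.03]])[0].astype(int);im=cv2.imread("pics/s2.png")
cv2.imwrite("pics/s2z.png",cv2.resize(im[q[1]-40:q[1]+30,q[0]-45:q[0]+45],None,fx=5,fy=5,interpolation=2))
E
```

```text
time_s: 17.3
position: [0.4173, 0.2304, 0.1014]
tcp_rot: [0.001, 0.985, -0.175, -0.0]
wrist_force: [-0.7, -0.2, -0.3]
gripper_width: 0.0255
gripper_force: 20.0
[0.41727777 0.23042215 0.10139939] [-0.74552868 -0.175161   -0.33170279]
```

View pics/s2z.png

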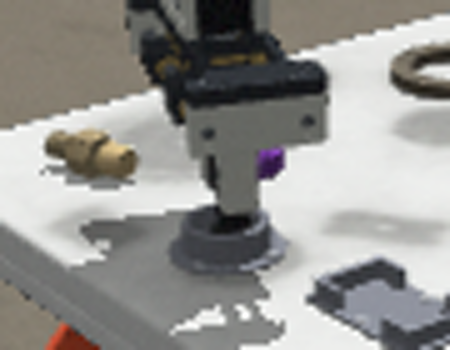

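The coupling is inside the cup with no contact force. Lower 1.5 mm, release, rise and look towards the union.

```bash
python3 -m pendant '[[[0,0,1.5],[0,0,0],0.1],[[0,0,1.5],[0,0,0],0.1],[[0,0,1.5],[0,0,0],0.6],[[0,0,1.5],[0,0,0],0.6],[[0,0,1.5],[0,0,0],0.6],[[0,0,1.5],[0,0,0],0.6],[[0,0,-30],[0,0,0],0.6],[[0,0,-70],[0,0,0],0.6],[[0,0,-110],[0,0,0],0.6],[[-30,-30,-140],[0,0,0],0.6],[[-60,-60,-140],[0,0,0],0.6],[[-60,-60,-140],[0,0,0],0.6]]'
python3 - <<'E'
from h import *
f=snap("wrist","pics/w12.png")
print(proj(f,[[.417,.2325,.067],[.417,.2325,.021],[.411,.385,.015]]))
go((.411,.385,.2))
h=cv2.cvtColor(f["image"],cv2.COLOR_RGB2HSV);m=cv2.inRange(h,(14,70,60),(32,255,255));m[240:]=0
n,l,st,ce=cv2.connectedComponentsWithStats(m)
for i in range(1,n):
    if st[i,4]>150:
        c=np.argwhere(l==i)[:,::-1];P=plane(f,c,.014)[:,:2]*1000;ma=cv2.minAreaRect(P.astype('f4'));print(st[i],ma,P.mean(0))
E
```

```text
time_s: 18.35
position: [0.3813, 0.3126, 0.2453]
tcp_rot: [-0.003, 0.985, -0.174, 0.001]
wrist_force: [0.5, -0.3, 0.2]
gripper_width: 0.0522
gripper_force: 0.0
[[388.40829771 136.76484936]
 [378.63638987 132.93343614]
 [250.48107822 184.21999471]]
yaw -19.9 shift [  3.4 -78.6  44.4] turn None t 18.4 q [ 1.09  0.09 -0.45  0.   -1.02  0.14]
[249 161  22  23 296] ((419.1566467285156, 371.92840576171875), (21.407489776611328, 21.8178768157959), 16.574249267578125) [419.30256099 371.48286167]
[ 87 173  17  19 159] ((476.94708251953125, 558.7962646484375), (17.818218231201172, 18.566694259643555), 18.48684310913086) [477.66338479 558.71819854]
```

View pics/w12.png

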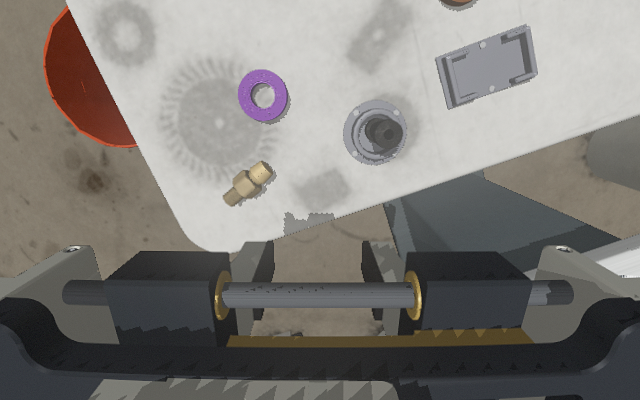

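The coupling stands in the cup at (385,133). The union lies at (248,184), its axis running from lower left to upper right.

```bash
cat >> h.py <<'E'
def union(f,box):
    u0,u1,v0,v1=box;h=cv2.cvtColor(f["image"],cv2.COLOR_RGB2HSV)
    m=np.zeros(h.shape[:2],'u1');m[v0:v1,u0:u1]=((h[v0:v1,u0:u1,1]>60)&(h[v0:v1,u0:u1,2]>50)&(h[v0:v1,u0:u1,0]<40))
    n,l,st,ce=cv2.connectedComponentsWithStats(m);i=1+np.argmax(st[1:,4])
    c=np.argwhere(l==i)[:,::-1].astype(float);P=plane(f,c,.014)[:,:2]*1000
    mu=P.mean(0);w,V=np.linalg.eigh(np.cov((P-mu).T));a=V[:,1];t=(P-mu)@a;n_=(P-mu)@V[:,0]
    # widest section = hexagon
    b=np.arange(t.min(),t.max(),2);W=[np.ptp(n_[(t>=x)&(t<x+4)]) for x in b[:-2]]
    ctr=mu+a*(t.max()+t.min())/2
    print(st[i],"mean",mu.round(1),"mid",ctr.round(1),"axis deg",np.degrees(np.arctan2(a[1],a[0])).round(1),"len",np.ptp(t).round(1),"W",np.round(W))
E
python3 - <<'E'
from h import *
f=optics.grab_frame("wrist");union(f,(212,285,150,215))
E
```

```text
[222 170  32  31 402] mean [412.8 397.4] mid [410.9 401.7] axis deg 113.9 len 42.5 W [16. 23. 24. 24. 23. 23. 23. 23. 22. 21. 19. 15. 12. 13. 13. 12.  6.  7.
  7.  6.]
```

```bash
sed -i 's/    n,l,st,ce=cv2.connectedComponentsWithStats(m);i=1+np.argmax(st\[1:,4\])\n    c=np/&/; s/(h\[v0:v1,u0:u1,1\]>60)/(h[v0:v1,u0:u1,1]>45)/' h.py
python3 - <<'E'
s=open("h.py").read()
i=s.index("def union");s=s[:i]+s[i:].replace("    n,l,st","    m=cv2.morphologyEx(m,cv2.MORPH_CLOSE,np.ones((5,5),'u1'))\n    n,l,st",1);open("h.py","w").write(s)
E
python3 - <<'E'
from h import *
f=optics.grab_frame("wrist");union(f,(212,285,150,215))
g=optics.grab_frame("top");union(g,(186,216,222,246))
go((.414,.385,.2))
E
```

```text
[ 219  161   51   46 1111] mean [413.2 387.6] mid [412.5 389.6] axis deg 109.9 len 66.5 W [19. 19. 20. 20. 21. 21. 22. 22. 22. 22. 26. 29. 30. 30. 30. 30. 29. 29.
 29. 29. 28. 25. 23. 18. 15. 15. 16. 16. 15. 15. 15. 15.]
[204 228   6   4  17] mean [424.7 365.1] mid [424.6 364.9] axis deg 72.8 len 16.9 W [ 3. 10. 10. 10.  9.  7.  6.]
yaw -20.0 shift [  4.5 -83.3  41.8] turn None t 18.55 q [ 1.08  0.09 -0.46 -0.   -1.02  0.14]
```

```bash
python3 -m pendant '[[[2,-40,10],[0,0,7],0.6],[[2,-80,20],[0,0,14],0.6],[[2,-87,42],[0,0,21],0.6],[[2,-87,42],[0,0,28],0.6],[[2,-87,42],[0,0,35],0.6],[[2,-87,42],[0,0,42],0.6],[[2,-87,42],[0,0,50],0.6],[[2,-87,42],[0,0,50],0.6],[[2,-87,42],[0,0,50],0.6]]'
python3 - <<'E'
from h import *
f=snap("wrist","pics/w13.png");q=proj(f,[[.4128,.389,.014]])[0].astype(int);print(q)
union(f,(q[0]-60,q[0]+60,q[1]-60,min(q[1]+60,240)))
go((.4128,.389,.071),-70)
im=cv2.imread("pics/w13.png");cv2.imwrite("pics/w13z.png",cv2.resize(im[100:300,180:460],None,fx=2.5,fy=2.5,interpolation=2))
E
```

```text
time_s: 19.3
position: [0.4137, 0.3885, 0.1996]
tcp_rot: [0.001, 0.819, -0.573, 0.0]
wrist_force: [-0.1, 0.8, 0.2]
gripper_width: 0.0527
gripper_force: 0.0
[318 198]
[ 304  167   31   64 1444] mean [412.9 387.6] mid [412.1 389.9] axis deg 110.1 len 65.6 W [19. 19. 20. 21. 21. 21. 22. 22. 22. 21. 28. 30. 30. 30. 30. 30. 30. 30.
 30. 30. 27. 24. 17. 16. 16. 16. 16. 16. 16. 16. 16.]
yaw -69.9 shift [ -0.6   0.7 128.9] turn 0.1 t 19.35 q [ 1.1   0.26 -0.35  0.   -0.96 -0.75]
```

View pics/w13z.png

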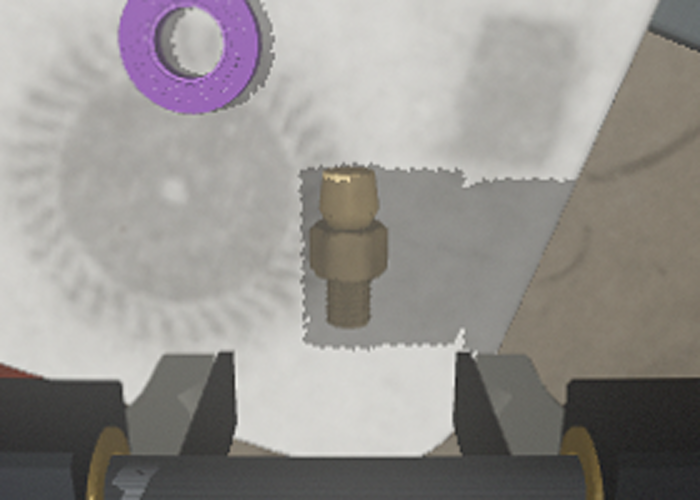

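Union is aligned with the pads, hexagon at (319,200). Descend and grip.

```bash
python3 -m pendant '[[[0,0,40],[0,0,0],0.6],[[0,0,80],[0,0,0],0.6],[[0,0,110],[0,0,0],0.6],[[0,0,123],[0,0,0],0.6],[[0,0,129],[0,0,0],0.6],[[0,0,129],[0,0,0],0.6],[[0,0,129],[0,0,0],0.15],[[0,0,129],[0,0,0],0.15],[[0,0,129],[0,0,0],0.15],[[0,0,129],[0,0,0],0.15],[[0,0,129],[0,0,0],0.15],[[0,0,129],[0,0,0],0.15]]' 35
python3 -m pendant '[[[0,0,0],[0,0,0],0.15],[[0,0,0],[0,0,0],0.15],[[0,0,0],[0,0,0],0.15]]'
python3 - <<'E'
from h import *
go((.40,.22,.3),-89)
E
```

```text
time_s: 20.35
position: [0.4136, 0.39, 0.0724]
tcp_rot: [-0.001, 0.819, -0.574, -0.0]
wrist_force: [-2.2, -1.2, 7.2]
gripper_width: 0.0294
gripper_force: 35.0
time_s: 20.6
position: [0.4136, 0.39, 0.0724]
tcp_rot: [-0.001, 0.819, -0.574, -0.0]
wrist_force: [-2.1, 0.2, 7.0]
gripper_width: 0.0292
gripper_force: 35.0
yaw -70.0 shift [ 154.9   70.5 -227.8] turn 19.0 t 20.6 q [ 1.1   0.42 -0.48  0.   -0.67 -0.75]
```

```bash
python3 -m pendant '[[[0,0,-40],[0,0,0],0.15],[[0,0,-80],[0,0,0],0.15],[[0,0,-120],[0,0,0],0.15],[[0,0,-160],[0,0,0],0.15],[[40,9,-178],[0,0,7],0.15],[[80,18,-178],[0,0,14],0.15],[[120,27,-178],[0,0,19],0.15],[[160,37,-178],[0,0,19],0.15],[[206,47,-178],[0,0,19],0.15],[[206,47,-178],[0,0,19],0.15],[[206,47,-178],[0,0,19],0.15]]'
python3 - <<'E'
from h import *
f=snap("wrist","pics/w14.png");print(proj(f,[[.442,.1,.003]]));grey(f,.003)
go((.442,.1,.0755),-89);print(manip.get_state()["gripper_width"])
E
```

```text
time_s: 21.52
position: [0.4392, 0.1772, 0.2498]
tcp_rot: [-0.0, 0.712, -0.702, -0.0]
wrist_force: [0.2, 0.3, -0.8]
gripper_width: 0.0289
gripper_force: 35.0
[[316.77914291 115.11400818]]
[ 432    0  111  130 9121] circ [0.2479 0.0429] 0.0767 rect [262.9  43.4] [133.  109.1] 89.8
[ 292   79   50   72 2585] circ [0.4418 0.1005] 0.0421 rect [442.5 100.5] [54.9 76.6] 0.8
yaw -89.2 shift [ 78.9  -1.2 174.2] turn -0.2 t 21.57 q [ 0.8   0.06 -0.48 -0.   -1.03 -0.79]
0.029297066448652462
```

View pics/w14.png

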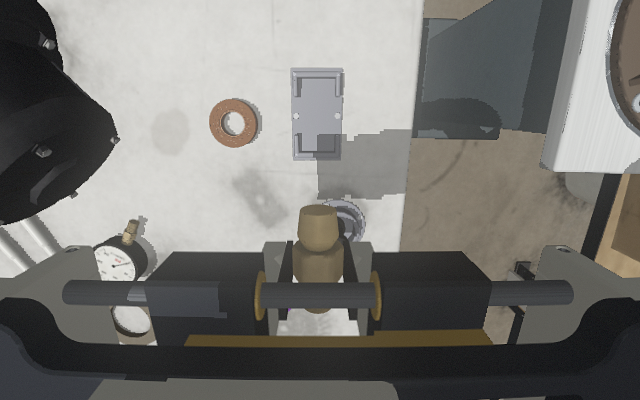

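Cradle centre is at (316,116), between its two side dots, matching (0.442,0.100). Now a check of where the union sits in the hand.

```bash
python3 - <<'E'
from h import *
f=optics.grab_frame("wrist");s,p,R=tcp()
q=lambda T:proj(f,p+R.apply(T)).round(0).tolist()
print(q([[.031,0,.069],[.031,0,.045],[.031,.012,.057],[.031,-.012,.057],[.031,.0095,.057],[.036,0,.069]]))
print("cradle",plane(f,[(317,67),(317,161),(290,116),(344,116)],.003).round(4),plane(f,[(295,116),(337,116),(316,116)],.003).round(4))
im=f["image"];print([(v,im[v,319].tolist()) for v in range(200,215,2)])
E
```

```text
[[318.0, 205.0], [319.0, 220.0], [341.0, 212.0], [296.0, 212.0], [336.0, 212.0], [318.0, 197.0]]
cradle [[0.4429 0.0517 0.003 ]
 [0.4414 0.153  0.003 ]
 [0.4723 0.1028 0.003 ]
 [0.412  0.1019 0.003 ]] [[0.4667 0.1028 0.003 ]
 [0.4198 0.1021 0.003 ]
 [0.4433 0.1024 0.003 ]]
[(200, [137, 136, 131]), (202, [171, 170, 165]), (204, [104, 97, 85]), (206, [106, 98, 80]), (208, [106, 98, 79]), (210, [109, 98, 82]), (212, [107, 98, 79]), (214, [107, 98, 79])]
```

```bash
python3 -m pendant '[[[38,-1,10],[0,0,0],0.15],[[76,-1,35],[0,0,0],0.15],[[76,-1,70],[0,0,0],0.15],[[76,-1,105],[0,0,0],0.15],[[76,-1,135],[0,0,0],0.15],[[76,-1,150],[0,0,0],0.15],[[76,-1,160],[0,0,0],0.15],[[76,-1,168],[0,0,0],0.15],[[76,-1,173],[0,0,0],0.15],[[76,-1,173],[0,0,0],0.15]]'
python3 -m pendant '[[[0,0,0.5],[0,0,0],0.15],[[0,0,0.5],[0,0,0],0.15]]'
python3 - <<'E'
from h import *
go((.442,.1015,.075),-89)
E
```

```text
time_s: 22.45
position: [0.4418, 0.1046, 0.0759]
tcp_rot: [0.0, 0.713, -0.701, 0.0]
wrist_force: [0.1, 0.4, -0.7]
gripper_width: 0.029
gripper_force: 35.0
time_s: 22.62
position: [0.442, 0.1045, 0.0761]
tcp_rot: [-0.0, 0.713, -0.701, 0.0]
wrist_force: [0.0, -0.8, -1.0]
gripper_width: 0.0292
gripper_force: 35.0
yaw -89.0 shift [3.  0.1 1.1] turn -0.0 t 22.62 q [ 0.67  0.27 -0.73  0.   -0.57 -0.65]
```

No contact yet. Nudge 2 mm along the channel and 1 mm down, then release and rise.

```bash
python3 -m pendant '[[[2,0,1],[0,0,0],0.15],[[2,0,1],[0,0,0],0.15],[[2,0,1],[0,0,0],0.5],[[2,0,1],[0,0,0],0.5],[[2,0,1],[0,0,0],0.5],[[2,0,1],[0,0,0],0.5],[[2,0,-25],[0,0,0],0.5],[[2,0,-65],[0,0,0],0.5],[[2,0,-105],[0,0,0],0.5],[[-35,0,-145],[0,0,0],0.5],[[-75,0,-175],[0,0,0],0.5],[[-75,0,-175],[0,0,0],0.5]]'
python3 -m pendant '[[[-40,0,-20],[0,0,0],0.5],[[-80,0,-20],[0,0,0],0.5],[[-120,0,-20],[0,0,0],0.5],[[-150,0,-20],[0,0,0],0.5],[[-150,0,-20],[0,0,0],0.5]]'
python3 - <<'E'
from h import *
f=snap("wrist","pics/w15.png");g=snap("top","pics/t15.png")
a=cv2.imread("pics/w15.png");b=cv2.imread("pics/t15.png")
q=proj(f,[[.442,.1,.01]])[0].astype(int);r=proj(g,[[.44,-.08,.0]])[0].astype(int);print(q,r)
v=max(q[1],55);A=cv2.resize(a[max(v-75,0):v+75,max(q[0]-100,0):q[0]+100],(400,300),interpolation=2)
B=cv2.resize(b[185:260,185:485],(800,200),interpolation=2)
c=snap("scene","pics/s15.png")["image"][:,:,::-1];C=cv2.resize(c[150:300,190:440],(400,240),interpolation=2);C=cv2.resize(C,(400,300))
cv2.imwrite("pics/fin.png",np.vstack([np.hstack([A,C]),B]))
print(circ(g,(.443,-.39),.016,26),circ(g,(.443,-.395),.007,40),plane(g,[(379,250),(234,141)],.03).round(3))
E
```

```text
time_s: 23.62
position: [0.4416, 0.1812, 0.2548]
tcp_rot: [-0.003, 0.713, -0.701, 0.0]
wrist_force: [0.1, 0.7, 1.2]
gripper_width: 0.0438
gripper_force: 0.0
time_s: 24.03
position: [0.438, 0.3334, 0.2702]
tcp_rot: [-0.0, 0.714, -0.7, 0.0]
wrist_force: [0.5, 0.2, 0.7]
gripper_width: 0.044
gripper_force: 0.0
[319 -41] [351 222]
(array([ 0.44129473, -0.38991461]), np.float64(0.025534742365255818), np.int64(114)) (array([ 0.44236495, -0.39414934]), np.float64(0.03941243505733126), np.int64(109)) [[ 0.354 -0.158  0.03 ]
 [ 0.695  0.278  0.03 ]]
```

View pics/fin.png

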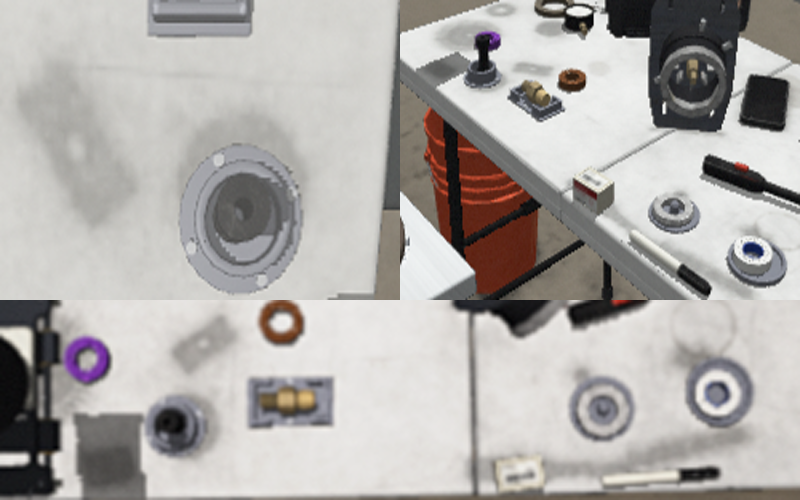

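All four parts are in their holders: the coupling upright in the cup, the union in the cradle between its end walls, the ring on the post and the tape in the dish. The carton looks undisturbed in the overview; the gauge is only partly in it. The gripper is clear, so I'm handing in.

```bash
python3 -c "
from cell import job_done
print(job_done())"
```

```text
the job is handed in; nothing more can be done
None
```

I placed the ring, tape, coupling and union in their holders in that order and handed the job in at about 24 s, with the gauge and carton never touched; however, I viewed 19 pictures, over the limit of 14.

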